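# Shut the relay box and lock its lid with the wing stud

### The job

Shut the lid of the relay box fully, then take the wing-headed quarter-turn stud from the rack and push it through the lid's hole, its cross-bar lined up with the slot beneath, until its flange lies flat on the lid. Give it a quarter turn so that the bar locks squarely across the slot, and let go; leave the other studs and the rest of the goods where they are.

Things in the scene. Friction and masses are not known exactly. Their poses are not given: they have to be found in the camera images.
- wing_grip (a point): Wing-headed steel stud, about 70 g, loose, upright in one of the rack's three holes. Head: a flat upright wing 32 mm long (x), 10 mm thick (y), 30 mm high, on a round flange 40 mm across, 4 mm thick. The point is the wing's middle, 15 mm above the flange's upper face, 19 mm above its underside. z is the stud's axis, up.
- wing_bar (a point): Middle of the cross-bar at the foot of the wing stud's 7 mm shank. The bar is 20 mm long (x, the same way as the wing), 6 mm wide (y) and 5 mm high; its lowest end is 18 mm below the flange's underside and 37 mm below the wing's middle.
- slot (a point): Centre of the keyed slot, on the upper face of a bright metal socket in the dark of the box, straight under the shut lid's hole, 79 mm above the table. 23 mm long (x), 9 mm wide (y), z up, through a 6 mm plate, hollow below; turned by a different angle each time. Fully home the stud's wing middle is 24 mm above this point, its bar clear below the plate by 2 mm, free to turn either way; no stop at the quarter turn.
- lid (a joint): Angle of the relay box's lid, rad: 0 shut, growing as it opens (1.25 wide open); it starts at 0.65 to 1.0. A stiff hinge (about 0.3 N m) keeps it where it is left, so it has to be pushed all the way down; a few newtons near its free edge are enough.
- lid_hinge (a point): Middle of the lid's hinge, on the far upper edge of the grey steel relay box, 80 mm above the table. y lies along the hinge, -x points to the box's front. The box, fixed, is 170 mm (x) by 220 mm (y) by 80 mm high. The lid is a grey steel plate of that size, 4 mm thick, its underside in the hinge plane; shut, its upper face is 84 mm above the table.
- lid_hole (a point): Centre of the round hole, 32 mm across, in the lid, on its upper face; 120 mm from the hinge, in the middle of the lid's width. Moves with the lid.
- lid_push (a point): A point on the lid's upper (outer) face, 140 mm from the hinge and 75 mm to the +y side of its middle, a good place to push it shut. It moves with the lid; z is square to the face, outwards.
- round_grip (a point): Another stud in the rack, with a round knob head 24 mm across, 26 mm high, on the same 40 mm flange. Not wanted. The point is the middle of the knob, 17 mm above the flange's underside.
- low_grip (a point): Another stud in the rack, with a low round slotted head 28 mm across, 10 mm high, on the same 40 mm flange. Not wanted. The point is the middle of the head, 9 mm above the flange's underside.
- rack: Wooden display rack fixed to the table, 60 mm (x) by 220 mm (y) by 40 mm high, with three round holes 26 mm across and 28 mm deep in a row along y, 75 mm apart, the middle one at its centre; the studs' flanges rest on its top. The origin is the centre of its underside.
- jar: closed amber glass jar, 56 mm across, 70 mm tall; loose, to be left alone. The origin is in the middle of its underside.
- wrench: steel open wrench, 170 mm long, lying flat; loose, to be left alone. The origin is under its middle.
- hubcap: bright hub cap, 200 mm across, 46 mm high, lying flat; loose, to be left alone. The origin is in the middle of its underside.
- mirror: round wing mirror, 90 mm across, with a short stem, lying flat; loose, to be left alone. The origin is in the middle of its underside.
Mind the look-alikes: they are no part of the job. What is shaped like the part that bears wing_grip but red or turquoise is not meant.

How it is judged:
By the outcome, as a careful person would: the job done as asked, in the order asked, and still so for the second after the job is handed in, with the robot touching nothing.
It also fails if it takes over 59 s, if anything falls off the work surface, if the arm or the gripper's body presses on something with over 40 N, if the wrist force passes 120 N, or if a joint passes its speed limit or range.

### The arm

A 6-joint arm with a two-finger parallel gripper is mounted at the origin on the work surface. World frame = base frame: x ahead of the robot, y to its left, z up, the work surface at z = 0. Lengths are in mm, angles in rad, forces in N, time in s.
With the tool pointing down it reaches from about 225 to 725 mm from the base axis. Payload 3.1 kg.
Tool frame: the origin (TCP) lies on the centre line of the jaws, within the pads' length; the fingertips stand 19 mm ahead of it and the grasp point (between the pads) is the TCP; z points along the fingers, y is the direction in which the jaws open and shut (so a half turn about z gives the same grasp; the last joint's range is limited). The gripper opens to 85 mm and grips with 20 to 120 N. Pads are 22 mm wide; open, the fingers measure 114 mm over their backs; the gripper's body (76 mm by 85 mm) begins 54 mm behind the grasp point. The pads swing forward as they close: fully open they stand 13 mm farther back than shut.
Start: joints at [1.161, 0.048, 0.099, 1.622, 0, 1.443], TCP at [146.002, 504.282, 222.612] pointing down, gripper open.
Joint ranges: [-2.91, 2.91], [-0.99, 1.94], [-1.21, 1.42], [-2.12, 2.29], [-1.49, 1.47], [-3.14, 3.14]. Speed limits (rad/s): [2.79, 2.79, 3.14, 3.14, 3.14, 3.14].

### API

Orientations are given as a rotation vector (axis times angle).
In Python, from plant import r, imaging, nets gives the robot as it stands. The module is installed in compiled form; this text tells all that it offers.
- The arm moves only by the shell command python3 -m crank 'ROWS' [FORCE]. ROWS is text: rows parted by semicolons, each of 7 numbers parted by spaces: the shift along the world's x, y, z in mm, then the turn, a rotation vector about the world's x, y, z in rad, then the closure, from 0 (fully open) to 1 (shut). In form: tx ty tz ax ay az gripper; .... A call has 1 to 10 rows; each row is the pose to reach, as a shift and turn from the pose measured when the call began; what a row does not reach only later rows make up. A row lasts 1/12 s, in which the tool goes at most 41.7 mm and 7.16 degrees, less where a joint would pass 70% of its speed; a pose out of reach is approached as far as the arm can. A call with a gripper value outside its range is refused whole. The fingers move at their own pace and stop on an object; FORCE is the grip in N (left out, the last holds). Time passes only in rows, so rows that repeat a pose let the fingers close. It gives the time, the measured TCP pose, the force and the opening at its end, in the units of the state.
- r.sense(): the state, without advancing time (a new reading comes with each control period).
- imaging.camera(name): name is "scene" or "top"; returns (picture, depth): 480x640x3 uint8, blue, green, red; 480x640 float32, mm along the optical axis (not along the pixel's ray), 0 where there is no reading.
- imaging.camera_params(name): a dict with "fx", "fy", "cx", "cy" (pixels), "pose" (4x4, takes a point from camera to world coordinates). Camera axes: x right, y down, z forward; pixel columns grow to the right and rows downward; lengths in mm; the calibration is good to about 2 mm. A picture is of the moment at which its call begins. camera_params takes no time and is no camera call.
- r.hand_in(): hands the job in, once; it reports no verdict.
Trained networks look in the newest picture that a camera, given by its name, has taken for a name from the list of things; names that differ only in an ending like _2 or _b are one class to them, and where a whole thing is asked for, a point or a joint stands for the part that bears it (a point fixed in the world has none). Each returns a list of dicts, best first, with "score" (0 to 1); they miss things now and then, are a little off and sometimes report something else, mostly with a low value. They report only what shows in the picture. A call takes as long as a camera call. They do not tell look-alikes from the thing itself.
- nets.find_in(camera, thing): "at" ([x, y, z] in mm, in world coordinates, good to about 4 mm: the middle of the surface that is visible of it).
The state is a dict: "clock": time; "joints": joint angles; "joint_velocities": joint speeds; "joint_efforts": joint torques, N m; "ee_pos": TCP position; "ee_rot": TCP orientation; "contact_force": force on the tool from outside, world axes, zero at the start; "moment": the same for the moment, N m; "gripper_width": finger opening in mm.
Only numpy, scipy, OpenCV 4.12 (cv2) and the standard library are available. Lean on these libraries where they do the work, as an engineer would, in place of code of your own. Each camera call takes 0.05 s, during which the arm holds its last target.

## Working session

There is one attempt and no reset: what is moved stays moved. The work goes in short steps, Python scripts to look and compute and a shell command to move; the robot and the scene stay as the last step left them, time stands still between calls to the robot, and variables do not carry over. Pictures are saved under pics/ and viewed, and the job is handed in when it is done.

```bash
mkdir -p pics; cat > h.py <<'E'
from plant import r, imaging, nets
import numpy as np, cv2
from scipy.spatial.transform import Rotation as R
def cam(n):
    p,d=imaging.camera(n); return p,d,imaging.camera_params(n)
def w(u,v,d,c):
    z=d[int(v),int(u)] if hasattr(d,'shape') else d
    q=np.array([(u-c['cx'])/c['fx']*z,(v-c['cy'])/c['fy']*z,z,1]); return (c['pose']@q)[:3]
def cloud(d,c):
    v,u=np.mgrid[0:480,0:640]
    q=np.stack([(u-c['cx'])/c['fx']*d,(v-c['cy'])/c['fy']*d,d,np.ones_like(d)],-1)
    return (q@c['pose'].T)[...,:3]
E
python3 - <<'E'
from h import *
np.set_printoptions(precision=1,suppress=True)
for n in('scene','top'):
    p,d,c=cam(n); cv2.imwrite(f'pics/{n}0.png',p); np.savez(f'{n}0.npz',p=p,d=d); print(n,c)
for t in ['wing_grip','round_grip','low_grip','rack','lid_push','lid_hole','lid_hinge','slot']:
    for n in('top','scene'):
        print(t,n,[(np.round(x['at']),round(x['score'],2)) for x in nets.find_in(n,t)][:4])
print(r.sense())
E
```

```text
scene {'fx': 472.8057105285125, 'fy': 472.8057105285125, 'cx': 323.25629756415606, 'cy': 236.60734083301477, 'pose': array([[   0.3,    0.6,   -0.7, 1239.4],
       [   1. ,   -0.2,    0.2, -220.8],
       [   0. ,   -0.8,   -0.7,  729.5],
       [   0. ,    0. ,    0. ,    1. ]])}
top {'fx': 547.7989685951144, 'fy': 547.7989685951144, 'cx': 325.5959278842505, 'cy': 238.06076700303154, 'pose': array([[  -0. ,   -1. ,    0.1,  416.7],
       [  -1. ,    0. ,    0. ,   -7.3],
       [  -0. ,   -0.1,   -1. , 1250.4],
       [   0. ,    0. ,    0. ,    1. ]])}
wing_grip top [(array([472., 323.,  44.]), 0.76), (array([378., 268.,  22.]), 0.61), (array([571., 268.,  22.]), 0.5)]
wing_grip scene [(array([483., 322.,  47.]), 0.75), (array([585., 271.,  30.]), 0.73), (array([386., 272.,  33.]), 0.5)]
round_grip top [(array([463., 174.,  44.]), 0.69)]
round_grip scene [(array([472., 173.,  53.]), 0.46)]
low_grip top [(array([465., 247.,  52.]), 0.62)]
low_grip scene [(array([476., 247.,  51.]), 0.51)]
rack top [(array([469., 240.,  41.]), 0.59)]
rack scene [(array([498., 234.,  34.]), 0.83), (array([ 506., -456.,   23.]), 0.31)]
lid_push top [(array([ 550., -197.,  169.]), 0.79)]
lid_push scene [(array([ 567., -198.,  152.]), 0.96), (array([478., 248.,  51.]), 0.33)]
lid_hole top [(array([ 548., -200.,  170.]), 0.94)]
lid_hole scene [(array([ 565., -200.,  154.]), 0.6)]
lid_hinge top [(array([ 529., -200.,  126.]), 0.75)]
lid_hinge scene [(array([ 583., -201.,  132.]), 0.58)]
slot top [(array([ 486., -203.,   80.]), 0.87)]
slot scene []
{'clock': 0.9, 'joints': array([ 1.2,  0. ,  0.1,  1.6, -0. ,  1.4]), 'joint_velocities': array([-0., -0., -0.,  0., -0., -0.]), 'joint_efforts': array([ -0. , -33.9,  32. ,   0. ,   0. ,  -0. ]), 'ee_pos': array([146. , 504.3, 222.6]), 'ee_rot': array([0.4, 3.1, 0. ]), 'contact_force': array([-0.6,  1. , -0. ]), 'moment': array([0., 0., 0.]), 'gripper_width': 85.39824215434987}
```

View pics/top0.png

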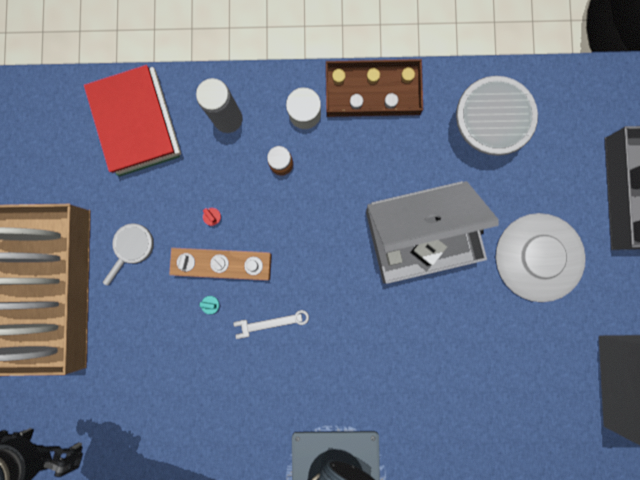

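View pics/scene0.png

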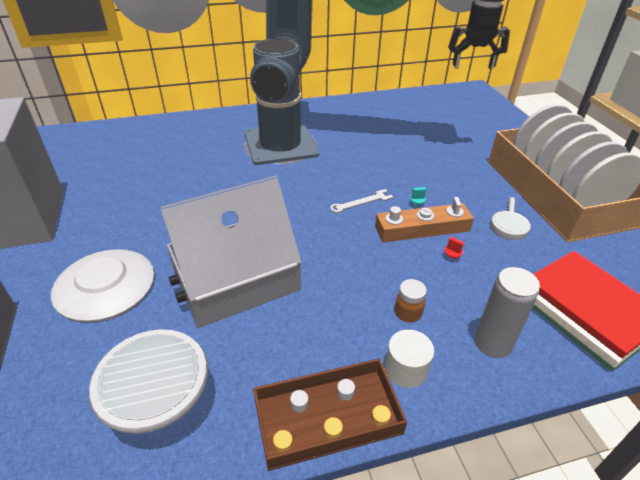

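```bash
python3 - <<'E'
import numpy as np,cv2
p=np.load('top0.npz')['p'];s=np.load('scene0.npz')['p']
a=cv2.resize(p[235:305,160:280],None,fx=5,fy=5,interpolation=cv2.INTER_CUBIC)
b=cv2.resize(p[180:290,360:505],None,fx=5,fy=5,interpolation=cv2.INTER_CUBIC)
cv2.imwrite('pics/c1.png',a);cv2.imwrite('pics/c2.png',b)
cv2.imwrite('pics/c3.png',cv2.resize(s[180:270,360:480],None,fx=5,fy=5,interpolation=cv2.INTER_CUBIC))
E
```

```text
(no output)
```

View pics/c1.png

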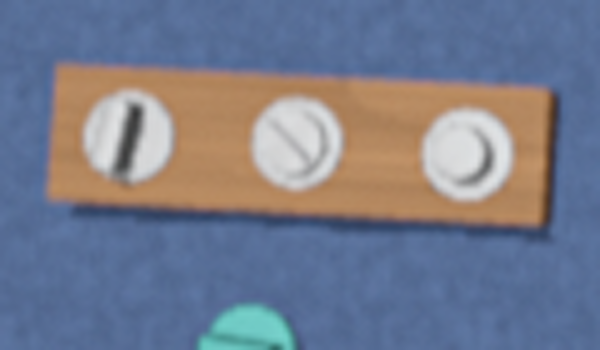

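View pics/c2.png

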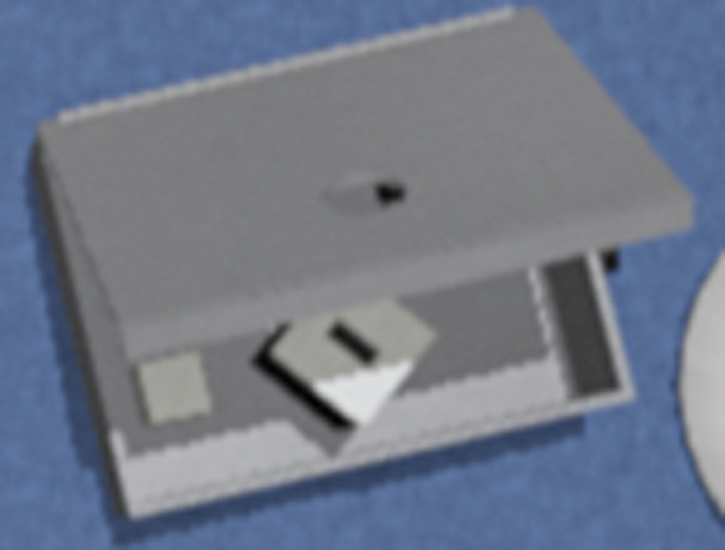

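View pics/c3.png

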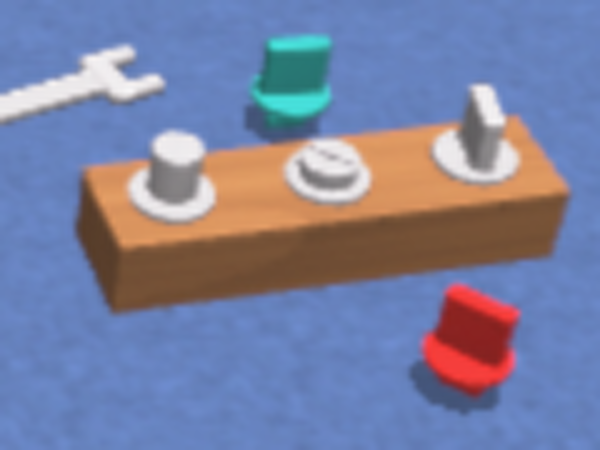

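```bash
python3 - <<'E'
from h import *
np.set_printoptions(precision=1,suppress=True)
for n in('top','scene'):
    f=np.load(n+'0.npz');c=imaging.camera_params(n);P=cloud(f['d'],c)
    # wing
    m=(abs(P[...,0]-475)<40)&(abs(P[...,1]-322)<28)&(f['d']>0)
    for lo,hi in((48,90),(60,90),(35,48)):
        q=P[m&(P[...,2]>lo)&(P[...,2]<hi)]
        if len(q)<4: print(n,lo,len(q));continue
        mr=cv2.minAreaRect(q[:,:2].astype(np.float32)); e=np.linalg.svd(q[:,:2]-q[:,:2].mean(0))[2][0]
        print(n,lo,len(q),q.mean(0),q[:,2].max(),mr,np.degrees(np.arctan2(e[1],e[0])))
    # rack top plane
    m=(abs(P[...,0]-470)<60)&(abs(P[...,1]-245)<130)&(P[...,2]>33)&(P[...,2]<46)
    q=P[m];mr=cv2.minAreaRect(q[:,:2].astype(np.float32));print('rack',mr,q[:,2].mean())
    # lid: plane fit
    m=(abs(P[...,0]-560)<120)&(abs(P[...,1]+200)<130)&(P[...,2]>100)
    q=P[m];print('lid',len(q))
    A=np.c_[q[:,:2],np.ones(len(q))]
    s=np.linalg.lstsq(A,q[:,2],rcond=None)[0]
    for _ in range(5):
        res=abs(A@s-q[:,2]);k=res<6;s=np.linalg.lstsq(A[k],q[k,2],rcond=None)[0]
    nrm=np.array([-s[0],-s[1],1]);nrm/=np.linalg.norm(nrm);print(k.sum(),nrm,'open',np.arccos(nrm[2]),'dir',np.degrees(np.arctan2(nrm[1],nrm[0])))
    qq=q[k];print('lid range',qq.min(0),qq.max(0))
    if n=='top':
        print('slot',w(427,245,(f['d'][240,420]),c))
        def onz(u,v,z):
            ray=c['pose'][:3,:3]@np.array([(u-c['cx'])/c['fx'],(v-c['cy'])/c['fy'],1]);o=c['pose'][:3,3]
            return o+ray*(z-o[2])/ray[2]
        pts=[onz(360+x/5,180+y/5,79) for x,y in((335,325),(377,357),(265,358),(350,425),(437,333),(355,341))]
        print(np.array(pts))
        for x,y in((128,520),(635,397),(120,440),(590,250)): print('rim',onz(360+x/5,180+y/5,80))
E
```

```text
top 48 118 [474.  323.5  68. ] 79.06023199717674 ((473.5447998046875, 321.4913635253906), (32.045066833496094, 32.73383331298828), 26.197935104370117) 165.56548632720518
top 60 91 [474.  324.1  72.5] 79.06023199717674 ((474.29351806640625, 325.1593933105469), (10.684027671813965, 31.753538131713867), 76.4581527709961) 166.30127117990037
top 35 559 [474.2 319.8  41.6] 47.91319765539379 ((474.3868103027344, 321.8307189941406), (56.4099235534668, 60.12793731689453), 88.8649673461914) -159.75693354347513
rack ((470.2390441894531, 251.48764038085938), (221.4612579345703, 60.053955078125), 86.2695541381836) 40.88118430542698
lid 5035
4501 [0.8 0.2 0.6] open 0.9398676198769764 dir 12.283909637198324
lid range [ 488.5 -311.7  100.1] [625.7 -79.1 228.7]Traceback (most recent call last):
  File "<stdin>", line 25, in <module>
  File "h.py", line 7, in w
    z=d[int(v),int(u)] if hasattr(d,'shape') else d
      ~^^^^^^^^^^^^^^^
IndexError: invalid index to scalar variable.
```

```bash
cat >> h.py <<'E'
def onz(u,v,z,c):
    ray=c['pose'][:3,:3]@np.array([(u-c['cx'])/c['fx'],(v-c['cy'])/c['fy'],1]);o=c['pose'][:3,3]
    return o+ray*(z-o[2])/ray[2]
E
python3 - <<'E'
from h import *
np.set_printoptions(precision=2,suppress=True)
for n in('top','scene'):
    f=np.load(n+'0.npz');c=imaging.camera_params(n);P=cloud(f['d'],c)
    m=(abs(P[...,0]-474)<40)&(abs(P[...,1]-322)<28)&(f['d']>0)&(P[...,2]>60)&(P[...,2]<90)
    q=P[m];print(n,'wing',len(q),q.mean(0),q[:,2].max(),cv2.minAreaRect(q[:,:2].astype(np.float32)))
    m=(abs(P[...,0]-560)<120)&(abs(P[...,1]+200)<130)&(P[...,2]>95)
    q=P[m];A=np.c_[q[:,:2],np.ones(len(q))]
    k=np.ones(len(q),bool)
    if n=='scene':
        # fit by PCA RANSAC
        rng=np.random.default_rng(0);best=0
        for _ in range(300):
            t=q[rng.choice(len(q),3)];nn=np.cross(t[1]-t[0],t[2]-t[0]);nn/=np.linalg.norm(nn)+1e-9
            kk=abs((q-t[0])@nn)<3
            if kk.sum()>best:best=kk.sum();k=kk
    for _ in range(8):
        s=np.linalg.lstsq(A[k],q[k,2],rcond=None)[0]
        k=abs(A@s-q[:,2])<6
    nrm=np.array([-s[0],-s[1],1]);nrm/=np.linalg.norm(nrm);print(k.sum(),nrm,'open',np.arccos(nrm[2]),'dir',np.degrees(np.arctan2(nrm[1],nrm[0])))
    qq=q[k];ce=qq.mean(0);hx=np.array([nrm[0],nrm[1],0]);hx/=np.linalg.norm(hx);y=np.cross([0,0,1],hx);u=np.cross(y,nrm)
    # plane uv extents
    a=(qq-ce)@u;b=(qq-ce)@y
    print('a',np.percentile(a,[0.5,99.5]),'b',np.percentile(b,[.5,99.5]),'ce',ce,'u',u,'y',y)
    bm=(np.percentile(b,.5)+np.percentile(b,99.5))/2
    amin,amax=np.percentile(a,[.5,99.5]); lo=ce+y*bm+u*(amin);hi=ce+y*bm+u*amax
    print('ends',lo,hi)
    # hinge: point where plane minus 4mm thickness reaches z=80
    h=ce+y*bm-nrm*4; h=h-u*((h[2]-80)/u[2]); print('hinge',h,'dist to top edge',(hi-nrm*4-h)@u,(lo-nrm*4-h)@u,'shut hole',h-hx*120)
    if n=='top':
        pts=[onz(360+x/5,180+y_/5,79,c) for x,y_ in((335,325),(377,357),(265,358),(350,425),(437,333),(355,341))]
        print(np.array(pts))
        for x,y_ in((128,520),(635,397),(120,440),(590,250)): print('rim',onz(360+x/5,180+y_/5,80,c))
E
```

```text
top wing 91 [473.95 324.11  72.55] 79.06023199717674 ((474.29351806640625, 325.1593933105469), (10.684027671813965, 31.753538131713867), 76.4581527709961)
4638 [0.79 0.17 0.59] open 0.9401564398441528 dir 12.279769244572687
a [-74.41  86.76] b [-109.18  109.28] ce [ 555.11 -195.9   166.03] u [ 0.58  0.13 -0.81] y [-0.21  0.98  0.  ]
ends [ 512.23 -205.18  226.13] [ 605.09 -184.97   95.96]
hinge [ 611.63 -183.55   80.  ] dist to top edge -16.83905351732039 -178.00855730838512 shut hole [ 494.38 -209.07   80.  ]
[[ 501.62 -203.02   79.  ]
 [ 487.64 -220.46   79.  ]
 [ 487.98 -172.78   79.  ]
 [ 458.81 -208.05   79.  ]
 [ 497.48 -246.31   79.  ]
 [ 494.63 -211.32   79.  ]]
rim [ 419.92 -112.59   80.  ]
rim [ 468.77 -329.01   80.  ]
rim [ 453.93 -110.02   80.  ]
rim [ 531.89 -312.44   80.  ]
scene wing 65 [479.67 323.44  69.19] 76.1598754756119 ((478.0489807128906, 324.94024658203125), (11.75226879119873, 33.53606414794922), 70.04820251464844)
9700 [0.79 0.17 0.59] open 0.941896471205112 dir 12.438713401922858
a [-79.19  78.25] b [-103.93  114.17] ce [ 562.33 -199.5   158.85] u [ 0.57  0.13 -0.81] y [-0.22  0.98  0.  ]
ends [ 515.74 -204.53  222.89] [ 606.18 -184.58   95.57]
hinge [ 612.41 -183.21   80.  ] dist to top edge -16.344086145457023 -173.7875137005035 shut hole [ 495.23 -209.05   80.  ]
```

```bash
python3 -m crank '40 -70 60 0 0 0 1;80 -130 60 0 0 0 1;120 -200 60 0 0 0 1;160 -260 60 0 0 0 1;372 -657 60 0 0 0 1;372 -657 60 0 0 0 1;372 -657 60 0 0 0 1;372 -657 60 0 0 0 1;372 -657 60 0 0 0 1;372 -657 60 0 0 0 1' 40
```

```text
clock: 1.73
ee_pos: [348.9, 150.6, 275.2]
ee_rot: [0.441, 3.109, 0.001]
contact_force: [1.7, 1.0, -0.3]
gripper_width: -0.1
```

```bash
python3 -m crank '169 -304 0 0 0 0 1;169 -304 0 0 0 0 1;169 -304 0 0 0 0 1;169 -304 0 0 0 0 1;169 -304 0 0 0 0 1;169 -304 0 0 0 0 1;169 -304 0 0 0 0 1;169 -304 0 0 0 0 1;169 -304 0 0 0 0 1;169 -304 0 0 0 0 1' ; python3 - <<'E'
from h import *
s=r.sense();Rm=R.from_rotvec(s['ee_rot']).as_matrix();print(s['ee_pos'],Rm.round(3),s['joints'].round(2))
h=np.array([612,-183.4,80]);hx=np.array([.977,.214,0]);y=np.array([-.214,.977,0])
for t in np.linspace(.94,-.02,11):
    n=hx*np.sin(t)+np.array([0,0,np.cos(t)])
    C=h+y*50-hx*150*np.cos(t)+np.array([0,0,150*np.sin(t)])+4*n+[0,0,19]
    print(round(t,2),(C-s['ee_pos']).round(0))
E
```

```text
clock: 2.57
ee_pos: [519.0, -157.3, 273.3]
ee_rot: [-0.448, -3.109, -0.0]
contact_force: [-0.2, 0.5, -0.6]
gripper_width: 0.1
[ 519.01653949 -157.2653597   273.322313  ] [[-0.959  0.282 -0.   ]
 [ 0.282  0.959  0.   ]
 [ 0.     0.    -1.   ]] [-0.42  0.11  0.27  1.73  0.   -0.13]
0.94 [ -1.   4. -51.]
0.84 [-12.   2. -60.]
0.75 [-22.  -0. -69.]
0.65 [-32.  -2. -80.]
0.56 [-40.  -4. -92.]
0.46 [ -47.   -6. -104.]
0.36 [ -53.   -7. -117.]
0.27 [ -58.   -8. -131.]
0.17 [ -61.   -9. -145.]
0.08 [ -64.   -9. -159.]
-0.02 [ -64.   -9. -173.]
```

```bash
python3 -m crank '-1 4 -40 0 0 0 1;-4 3 -54 0 0 0 1;-12 2 -60 0 0 0 1;-17 1 -65 0 0 0 1;-22 0 -69 0 0 0 1;-27 -1 -75 0 0 0 1;-32 -2 -80 0 0 0 1;-36 -3 -86 0 0 0 1;-40 -4 -92 0 0 0 1;-44 -5 -98 0 0 0 1'
```

```text
clock: 3.4
ee_pos: [473.9, -162.7, 176.3]
ee_rot: [-0.448, -3.109, 0.003]
contact_force: [-3.8, -0.1, 3.7]
gripper_width: 0.2
```

```bash
python3 -m crank '-3 0 -9 0 0 0 1;-6 -1 -16 0 0 0 1;-9 -2 -24 0 0 0 1;-11 -3 -30 0 0 0 1;-13 -3 -37 0 0 0 1;-15 -4 -44 0 0 0 1;-17 -4 -51 0 0 0 1;-18 -4 -58 0 0 0 1;-19 -4 -64 0 0 0 1;-19 -4 -68 0 0 0 1'
```

```text
clock: 4.23
ee_pos: [454.4, -166.5, 107.1]
ee_rot: [-0.448, -3.108, 0.002]
contact_force: [-0.9, -0.9, 0.5]
gripper_width: 0.3
```

```bash
python3 -m crank '0 0 -2 0 0 0 1;0 0 -3 0 0 0 1;0 0 -4 0 0 0 1;0 0 -4 0 0 0 1'
```

```text
clock: 4.57
ee_pos: [454.5, -166.4, 103.1]
ee_rot: [-0.448, -3.108, 0.002]
contact_force: [-0.7, -0.3, 0.8]
gripper_width: -0.2
```

```bash
python3 -m crank '0 0 -1 0 0 0 1;0 0 -2 0 0 0 1;0 0 -2 0 0 0 1'
```

```text
clock: 4.82
ee_pos: [454.7, -166.5, 101.2]
ee_rot: [-0.448, -3.109, 0.002]
contact_force: [-0.0, 0.2, 0.2]
gripper_width: 0.0
```

```bash
cat > lidz.py <<'E'
from h import *
import sys
p,d,c=cam('top');s=sys.argv[1];cv2.imwrite(f'pics/t{s}.png',cv2.resize(p[180:300,360:520],None,fx=5,fy=5,interpolation=cv2.INTER_CUBIC));np.savez(f't{s}.npz',p=p,d=d)
p2,d2,c2=cam('scene');cv2.imwrite(f'pics/s{s}.png',p2);np.savez(f's{s}.npz',p=p2,d=d2)
h=np.array([612,-183.4,80]);hx=np.array([.977,.214,0]);y=np.array([-.214,.977,0])
for n,(D,C) in dict(top=(d,c),scene=(d2,c2)).items():
    P=cloud(D,C)-h;a=-(P@hx);b=P@y
    for lo,hi in((10,40),(40,70),(70,100),(137,165)):
        for e in(-1,1):
            m=(a>lo)&(a<hi)&(b*e>20)&(b*e<95)&(D>0)
            print(n,lo,e,m.sum(),np.median(P[m][:,2]+80).round(1),end=' | ')
    print()
print(r.sense()['contact_force'])
E
python3 lidz.py 1
```

```text
top 10 -1 476 88.1 | top 10 1 481 88.6 | top 40 -1 356 92.6 | top 40 1 486 93.5 | top 70 -1 97 97.5 | top 70 1 598 98.6 | top 137 -1 0 nan | top 137 1 1637 578.9 | 
scene 10 -1 555 87.7 | scene 10 1 486 87.7 | scene 40 -1 517 92.9 | scene 40 1 446 92.5 | scene 70 -1 493 97.7 | scene 70 1 1228 428.5 | scene 137 -1 403 108.2 | scene 137 1 1115 166.4 | 
[0.1727592  0.24181545 0.20055565]
  return _methods._mean(a, axis=axis, dtype=dtype,
  ret = ret.dtype.type(ret / rcount)
```

View pics/s1.png

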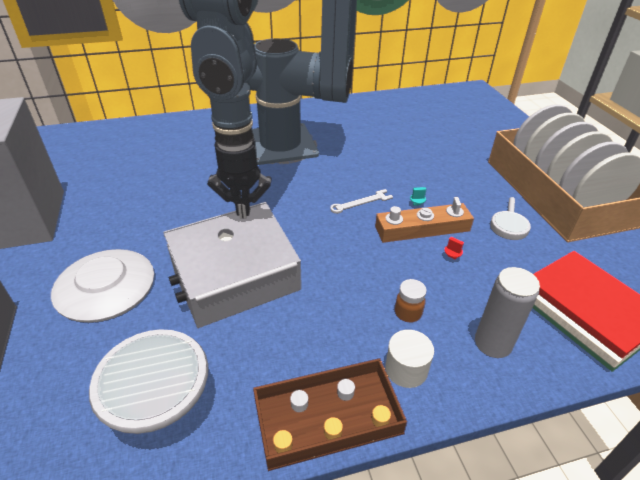

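```bash
python3 - <<'E'
import cv2
s=cv2.imread('pics/s1.png');cv2.imwrite('pics/s1c.png',cv2.resize(s[160:280,150:310],None,fx=5,fy=5,interpolation=cv2.INTER_CUBIC))
E
```

```text
(no output)
```

View pics/s1c.png

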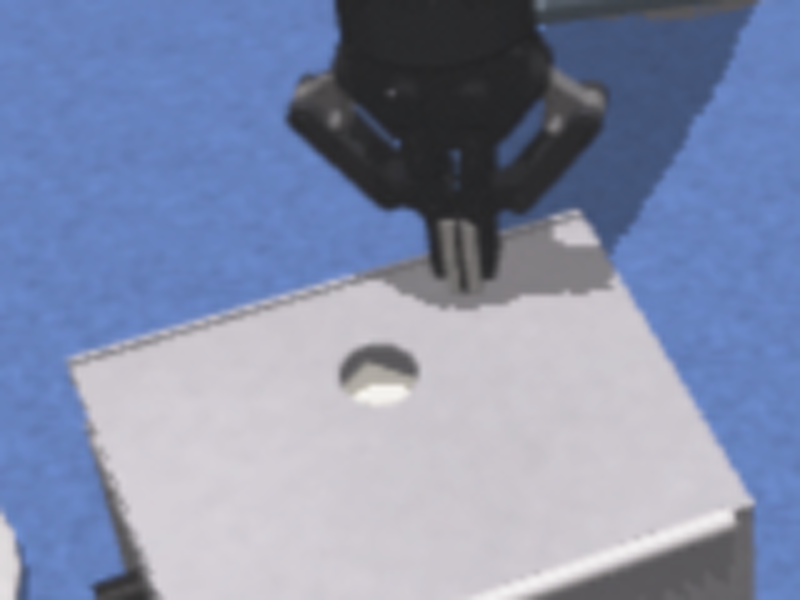

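View pics/t1.png

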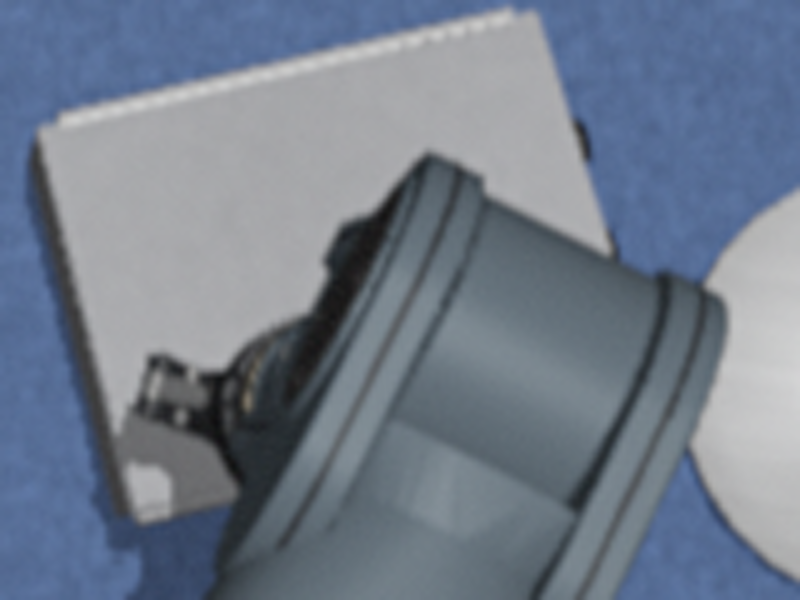

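```bash
python3 - <<'E'
from h import *
np.set_printoptions(precision=1,suppress=True)
for n in('s','t'):
    f=np.load(n+'1.npz');c=imaging.camera_params('scene' if n=='s' else 'top');P=cloud(f['d'],c)
    if n=='s':
        print('tip',P[218,243],P[217,241],onz(243,218,82,c),onz(243,218,108,c))
        for x,y in((70,362),(577,212),(752,503)): print('corner',onz(150+x/5,160+y/5,84,c),onz(150+x/5,160+y/5,108,c),P[int(160+y/5+1),int(150+x/5)])
        print('inside hole',P[160+int(390/5),150+int(378/5)],'table',P[130,400],P[270,100:500:60,2])
    else:
        for x,y in((135,520),(40,130),(535,10)): print('corner',onz(360+x/5,180+y/5,84,c),onz(360+x/5,180+y/5,108,c),P[int(180+y/5-1),int(360+x/5+1)])
E
```

```text
tip [ 466.2 -167.6  111.7] [ 466.  -171.4  114.9] [ 429.1 -165.1   82. ] [ 461.6 -167.3  108. ]
corner [ 438.  -330.2   84. ] [ 467.8 -326.1  108. ] [ 473.5 -325.6  111. ]
corner [ 388.7 -108.6   84. ] [ 420.4 -112.8  108. ] [ 423.8 -114.2  109.2]
corner [590.9 -76.2  84. ] [615.  -81.6 108. ] [586.7 -76.1  78.9]
inside hole [ 481.1 -210.2   78.8] table [ 11.7 384.5   0.8] [44.5 -1.  89.4 80.4 -1.1  0.4 -2.5]
corner [ 419.9 -115.2   84. ] [ 419.8 -113.   108. ] [ 421.8 -114.4  115. ]
corner [587.2 -78.6  84. ] [583.7 -77.2 108. ] [602.3 -86.3  -3.3]
corner [ 635.4 -292.    84. ] [ 630.9 -286.1  108. ] [ 652.5 -313.6    4.9]
```

```bash
python3 - <<'E'
from h import *
np.set_printoptions(precision=1,suppress=True)
def pr(X,c):
    q=np.linalg.inv(c['pose'])@np.r_[X,1];return c['fx']*q[0]/q[2]+c['cx'],c['fy']*q[1]/q[2]+c['cy'],q[2]
for n in('scene','top'):
    c=imaging.camera_params(n)
    print(n,pr([146,504.3,222.6],c),pr([146,504.3,203.6],c),pr([454.7,-166.5,101.2],c),pr([454.7,-166.5,82.2],c))
c=imaging.camera_params('scene')
f=np.load('s1.npz');P=cloud(f['d'],c)
for v in range(190,232,3): print(v,f['d'][v,234:254:3],P[v,243])
a=cv2.imread('pics/scene0.png');cv2.imwrite('pics/s0g.png',cv2.resize(a[0:100,420:540],None,fx=5,fy=5))
E
```

```text
scene (np.float64(470.47535688638243), np.float64(74.5010866720109), np.float64(1276.2238490303164)) (np.float64(468.9345149201782), np.float64(81.31527062756385), np.float64(1288.7574043601846)) (np.float64(243.21443141592806), np.float64(218.44443949064782), np.float64(991.8271140516621)) (np.float64(244.0733020558323), np.float64(225.3918521713623), np.float64(1004.3606693815303))
top (np.float64(60.745638813377184), np.float64(437.98150890360284), np.float64(1008.9268260665943)) (np.float64(65.81474458085154), np.float64(435.1880643419421), np.float64(1027.850288483071)) (np.float64(411.93647116070974), np.float64(266.871609220163), np.float64(1145.121999374066)) (np.float64(410.7033022350923), np.float64(267.18667333855063), np.float64(1164.0454617905427))
190 [ 923.2  936.3  954.1  924.5  920.   952.4 1242.7] [ 472.3 -161.4  185.6]
193 [924.6 926.8 957.6 925.7 924.2 959.2 951.2] [ 475.1 -162.3  180.5]
196 [937.2 937.3 957.3 939.  935.3 947.4 944.2] [ 467.9 -162.4  168.2]
199 [942.  942.9 952.2 940.4 938.5 949.9 941.4] [ 470.6 -163.3  162.8]
202 [947.7 947.5 953.3 947.6 948.4 953.6 948.9] [ 468.5 -163.9  154. ]
205 [1194.5  957.7  952.8  954.3  959.3  967.3 1193.9] [ 466.9 -164.5  145.4]
208 [1181.8  964.8  955.9  956.8  964.1  967.2 1003.1] [ 468.8 -165.3  139.3]
211 [990.8 965.8 966.5 965.1 969.3 969.5 998.5] [ 466.  -165.9  129.6]
214 [992.3 976.5 966.6 967.5 971.7 973.7 992.9] [ 468.  -166.7  123.4]
217 [982.5   0.  974.2 973.1 978.2 990.4 987.3] [ 467.5 -167.5  115.3]
220 [974.9 979.9 980.  978.4 980.9 980.9 983. ] [ 467.3 -168.2  107.3]
223 [972.7 971.5 975.3 974.5 975.3 975.  977.3] [ 474.3 -169.4  105.1]
226 [967.1 966.3 969.1 970.7 969.6 969.4 972.6] [ 481.2 -170.6  102.9]
229 [962.6 962.2 962.  963.  964.  967.1 970. ] [ 491.1 -172.1  103.3]
```

View pics/s0g.png

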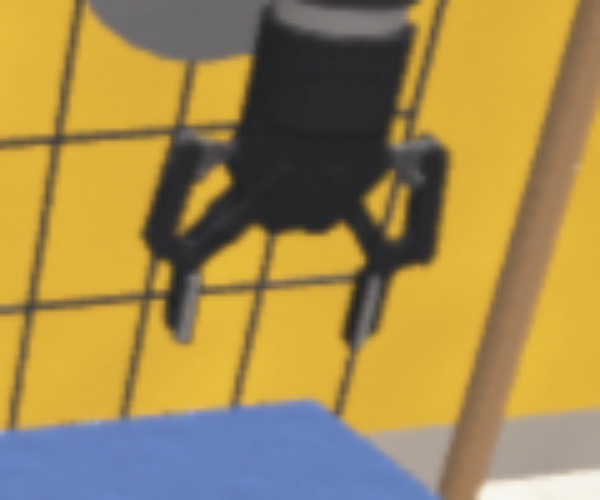

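```bash
python3 -m crank '0 0 -3 0 0 0 1;0 0 -6 0 0 0 1;-1 0 -9 0 0 0 1;-1 0 -12 0 0 0 1;-1 0 -14 0 0 0 1;-1 0 -16 0 0 0 1;-1 0 -18 0 0 0 1;-1 0 -18 0 0 0 1'
```

```text
clock: 5.58
ee_pos: [453.4, -166.2, 82.6]
ee_rot: [-0.448, -3.108, 0.001]
contact_force: [-0.3, 0.0, -0.7]
gripper_width: 0.2
```

```bash
python3 lidz.py 2 2>/dev/null; python3 - <<'E'
import cv2
s=cv2.imread('pics/s2.png');cv2.imwrite('pics/s2c.png',cv2.resize(s[160:320,150:310],None,fx=3.75,fy=3.75,interpolation=cv2.INTER_CUBIC))
E
```

```text
top 10 -1 485 85.6 | top 10 1 484 85.7 | top 40 -1 393 86.6 | top 40 1 491 86.9 | top 70 -1 145 88.5 | top 70 1 569 88.6 | top 137 -1 0 nan | top 137 1 1533 560.3 | 
scene 10 -1 496 84.8 | scene 10 1 438 84.5 | scene 40 -1 468 86.1 | scene 40 1 399 85.9 | scene 70 -1 427 87.4 | scene 70 1 1251 425.5 | scene 137 -1 352 90.3 | scene 137 1 1131 149.6 | 
[ 0.28669599 -0.12669318 -0.25837441]
```

View pics/s2c.png

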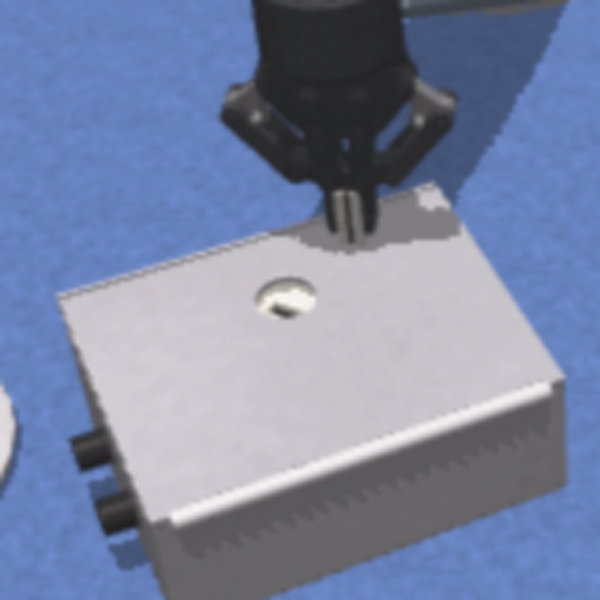

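```bash
python3 -m crank '0 0 -2 0 0 0 1;0 0 -4 0 0 0 1;0 0 -5 0 0 0 1;0 0 -6 0 0 0 1;0 0 -7 0 0 0 1;0 0 -7 0 0 0 1'
```

```text
clock: 6.18
ee_pos: [453.5, -166.1, 75.7]
ee_rot: [-0.448, -3.108, 0.001]
contact_force: [0.7, -0.2, 1.3]
gripper_width: -0.1
```

```bash
python3 -m crank '0 0 -1 0 0 0 1;0 0 -2 0 0 0 1;0 0 -2 0 0 0 1'; python3 -m crank '0 0 -1 0 0 0 1;0 0 -1 0 0 0 1'
```

```text
clock: 6.43
ee_pos: [453.6, -166.1, 75.3]
ee_rot: [-0.448, -3.109, 0.001]
contact_force: [-3.1, 1.0, 6.8]
gripper_width: -0.2
clock: 6.6
ee_pos: [453.6, -166.1, 75.3]
ee_rot: [-0.448, -3.109, 0.002]
contact_force: [-3.3, 0.8, 6.9]
gripper_width: 0.1
```

```bash
python3 -m crank '0 0 40 0 0 0 1;0 20 80 0 0 0 1;21 491 90 0 0 0.047 0.6;21 491 90 0 0 0.047 0.6;21 491 90 0 0 0.047 0.6;21 491 90 0 0 0.047 0.6;21 491 90 0 0 0.047 0.6;21 491 90 0 0 0.047 0.6;21 491 90 0 0 0.047 0.6;21 491 90 0 0 0.047 0.6'
```

```text
clock: 7.43
ee_pos: [468.1, 187.6, 161.3]
ee_rot: [-0.374, -3.119, 0.001]
contact_force: [0.0, 1.0, 0.0]
gripper_width: 34.3
```

```bash
python3 -m crank '6 137 -30 0 0 0 0.6;6 137 -30 0 0 0 0.6;6 137 -50 0 0 0 0.6;6 137 -50 0 0 0 0.6;6 137 -50 0 0 0 0.6;6 137 -50 0 0 0 0.6;6 137 -50 0 0 0 0.6'; python3 lidz.py 3; python3 - <<'E'
import cv2,numpy as np
s=cv2.imread('pics/s3.png');cv2.imwrite('pics/s3c.png',cv2.resize(s[130:260,380:520],None,fx=4.5,fy=4.5,interpolation=cv2.INTER_CUBIC))
p=np.load('t3.npz')['p'];cv2.imwrite('pics/t3c.png',cv2.resize(p[215:305,150:280],None,fx=5,fy=5,interpolation=cv2.INTER_CUBIC))
E
```

```text
clock: 8.02
ee_pos: [473.9, 324.2, 111.1]
ee_rot: [-0.374, -3.119, 0.002]
contact_force: [-0.4, -0.4, -0.1]
gripper_width: 34.0
top 10 -1 488 84.4 | top 10 1 481 84.4 | top 40 -1 489 84.4 | top 40 1 493 84.3 | top 70 -1 498 84.4 | top 70 1 495 84.6 | top 137 -1 466 84.3 | top 137 1 464 84.4 | 
scene 10 -1 470 83.5 | scene 10 1 404 83.5 | scene 40 -1 436 83.6 | scene 40 1 388 83.4 | scene 70 -1 415 83.5 | scene 70 1 365 83.4 | scene 137 -1 329 83.5 | scene 137 1 294 83.4 | 
[ 0.35481921  0.47063646 -0.19215658]
```

View pics/s3c.png

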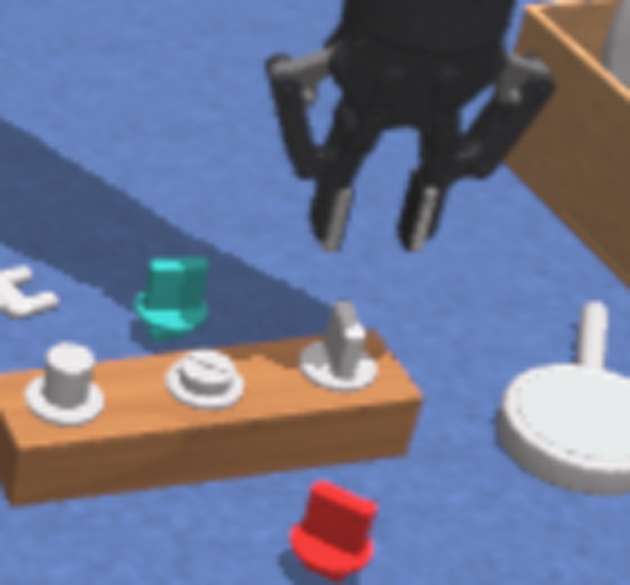

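View pics/t3c.png

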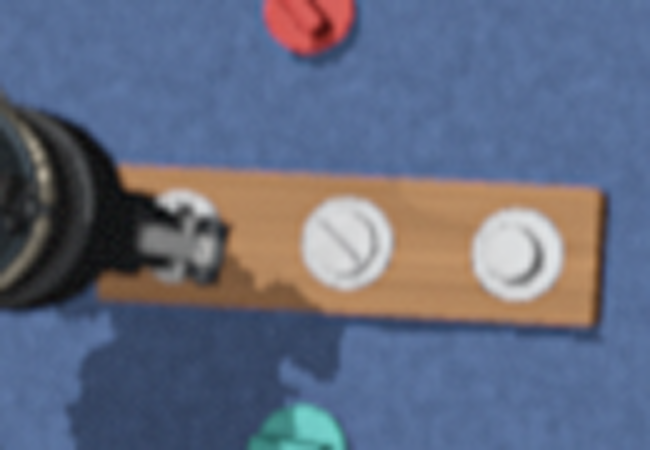

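View pics/t3.png

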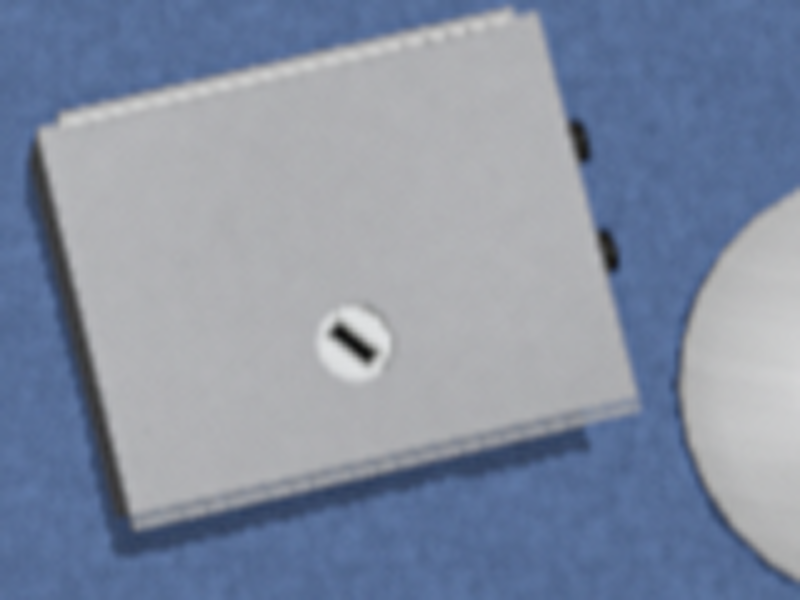

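```bash
python3 - <<'E'
from h import *
np.set_printoptions(precision=1,suppress=True)
def pr(X,c):
    q=np.linalg.inv(c['pose'])@np.r_[X,1];return (c['fx']*q[0]/q[2]+c['cx']).round(1),(c['fy']*q[1]/q[2]+c['cy']).round(1)
c=imaging.camera_params('scene')
for z in(90,105,115,125): print(z,pr([485,324,z],c),pr([474,324,z],c))
print('wing top mid',pr([474.5,325,74],c))
f=np.load('s3.npz');P=cloud(f['d'],c)
for u,v in((454,183),(472,183),(453,178),(473,178),(452,175),(474,175)): print(u,v,P[v,u])
ct=imaging.camera_params('top');p=np.load('t3.npz')['p']
x0,y0=360+300/5,180+290/5
g=cv2.cvtColor(p,cv2.COLOR_BGR2GRAY).astype(float)
sub=g[236:262,420:442];print(sub[4:24,:].astype(int))
E
```

```text
90 (np.float64(459.9), np.float64(196.6)) (np.float64(457.7), np.float64(193.8))
105 (np.float64(461.3), np.float64(191.2)) (np.float64(459.0), np.float64(188.5))
115 (np.float64(462.2), np.float64(187.6)) (np.float64(459.9), np.float64(184.9))
125 (np.float64(463.2), np.float64(183.9)) (np.float64(460.8), np.float64(181.2))
wing top mid (np.float64(456.8), np.float64(199.5))
454 183 [483.3 301.  130.4]
472 183 [493.1 340.3 130.2]
453 178 [477.1 299.7 139.8]
473 178 [492.  340.2 142.9]
452 175 [475.2 296.7 147. ]
474 175 [490.7 341.7 149.7]
[[175 175 177 176 176 175 174 174 177 174 174 172 168 163 170 174 176 176
  176 176 176 175]
 [175 176 176 176 176 175 177 180 195 197 198 192 174 158 156 168 173 176
  177 176 176 175]
 [176 175 176 177 175 183 194 194 212 219 220 215 201 186 165 160 163 173
  177 176 174 174]
 [175 176 176 177 183 200 206 190 201 217 223 222 220 216 201 183 160 167
  174 176 175 175]
 [174 174 174 179 198 211 192 148 156 191 212 222 223 222 221 211 176 164
  174 175 176 177]
 [174 174 174 185 207 201 149  79  81 138 184 210 220 223 223 220 196 171
  170 176 176 
[... 607 characters left out ...]
5 194 153 119 160 201 194 169
  168 174 175 175]
 [175 175 175 174 179 194 212 219 221 222 223 219 202 185 200 210 183 163
  171 174 175 174]
 [176 176 175 174 173 180 196 207 214 219 221 222 219 213 211 203 179 170
  173 175 175 175]
 [175 177 175 175 174 174 179 186 197 206 209 211 210 204 195 184 174 173
  174 176 175 175]
 [175 175 175 174 175 174 174 174 179 185 189 191 189 183 178 172 172 173
  174 176 175 175]
 [175 176 175 174 175 174 174 174 173 174 176 178 177 175 175 173 172 173
  174 175 175 174]
 [177 175 175 175 176 175 175 173 174 173 173 174 175 175 174 173 173 173
  174 175 175 175]
 [176 174 174 174 174 175 175 174 173 173 173 174 176 175 175 173 172 174
  174 175 176 175]]
```

```bash
python3 - <<'E'
from h import *
np.set_printoptions(precision=2,suppress=True)
c=imaging.camera_params('top')
p=np.load('t3.npz')['p'];g=cv2.cvtColor(p,cv2.COLOR_BGR2GRAY).astype(float)
# slot: weighted moments; darkness relative to 222
u,v=np.meshgrid(np.arange(424,438),np.arange(242,256))
ce=np.array([430.6,248.2])
w_=np.clip((170-g[242:256,424:438])/150,0,1)*(np.hypot(u-ce[0],v-ce[1])<7)
m=np.array([(w_*u).sum(),(w_*v).sum()])/w_.sum()
C=np.cov(np.stack([u.ravel(),v.ravel()]),aweights=w_.ravel());e,V=np.linalg.eigh(C);d=V[:,1]
print('slot px',m,'dir',d,'len',np.sqrt(12*e))
A=onz(*m,79,c);B=onz(*(m+3*d),79,c)-onz(*(m-3*d),79,c)
print('slot',A,'angle',np.degrees(np.arctan2(B[1],B[0]))%180)
# hole ellipse: bright inside (>200) 
for f,(cx,cy),rad,name,z in(('t3.npz',(430.6,248.5),9,'hole',84),('top0.npz',(185.7,262.5),12,'flange',44)):
    G=cv2.cvtColor(np.load(f)['p'],cv2.COLOR_BGR2GRAY).astype(float); S=np.load(f)['p'].astype(float)
    if name=='flange':  # use blue channel: wood low blue
        G=S[...,0]
    pts=[]
    for a in np.linspace(0,2*np.pi,72,endpoint=False):
        rr=np.arange(4.5,rad+3,.1)
        xs=(cx+rr*np.cos(a)).astype(np.float32)[None];ys=(cy+rr*np.sin(a)).astype(np.float32)[None]
        pf=cv2.remap(G.astype(np.float32),xs,ys,cv2.INTER_LINEAR)[0]
        gr=np.gradient(cv2.GaussianBlur(pf[None],(0,0),4)[0])
        k=np.argmin(gr[15:])+15; pts.append((xs[0,k],ys[0,k],rr[k]))
    pts=np.array(pts,np.float32)
    md=np.median(pts[:,2]);q=pts[abs(pts[:,2]-md)<1]
    el=cv2.fitEllipse(q[:,:2]);print(name,el,len(q),onz(*el[0],z,c))
S=np.load('top0.npz')['p'][...,0][248:278,172:200];print(S[::1,::1].astype(int)[2:26,2:26])
E
```

```text
slot px [430.19 248.16] dir [-0.78 -0.62] len [3.08 9.77]
slot [ 494.75 -209.6    79.  ] angle 49.90805132620018Traceback (most recent call last):
  File "<stdin>", line 28, in <module>
cv2.error: OpenCV(4.12.0) /io/opencv/modules/imgproc/src/shapedescr.cpp:356: error: (-215:Assertion failed) n >= 0 && (depth == CV_32F || depth == CV_32S) in function 'fitEllipseNoDirect'
```

```bash
python3 - <<'E'
from h import *
np.set_printoptions(precision=2,suppress=True)
c=imaging.camera_params('top')
for f,(cx,cy),rad,name,z in(('t3.npz',(430.6,248.5),9,'hole',84),('top0.npz',(185.7,262.5),12,'flange',44)):
    S=np.load(f)['p'].astype(np.float32);G=S[...,0] if name=='flange' else S.mean(2)
    pts=[]
    for a in np.linspace(0,2*np.pi,72,endpoint=False):
        rr=np.arange(4.5,rad+3,.1)
        xs=(cx+rr*np.cos(a)).astype(np.float32)[None];ys=(cy+rr*np.sin(a)).astype(np.float32)[None]
        pf=cv2.remap(np.ascontiguousarray(G),xs,ys,cv2.INTER_LINEAR)
        gr=np.gradient(cv2.GaussianBlur(pf,(0,0),4)[0])
        k=np.argmin(gr[15:])+15; pts.append((xs[0,k],ys[0,k],rr[k]))
    pts=np.array(pts,np.float32);md=np.median(pts[:,2]);q=np.ascontiguousarray(pts[abs(pts[:,2]-md)<1.2][:,:2])
    el=cv2.fitEllipse(q.reshape(-1,1,2));print(name,el,len(q),onz(*el[0],z,c))
# wing top via bright/dark edges: print blue channel
S=np.load('top0.npz')['p'].astype(int)
print(S[250:276,174:198,0])
E
```

```text
hole ((430.16107177734375, 248.333251953125), (13.8005952835083, 15.417681694030762), 134.59974670410156) 69 [ 494.04 -208.66   84.  ]
flange ((185.24090576171875, 261.79327392578125), (17.979291915893555, 18.599973678588867), 19.673484802246094) 72 [475.67 325.6   44.  ]
[[ 92  94  92  94  92  92  93  93  91  92  92  91  93  91  91  93  94  93
   94  94  96  94  97  97]
 [ 96  95  96  95  95  96  93  95  92  92  91  91  88  89  89  89  90  91
   93  90  90  91  90  91]
 [ 98  97  97  99  98  98  95  94  94 103 117 121 120 118 107  96  93  94
   94  95  95  95  94  93]
 [ 97  97  98  98  96  94  97 108 120 146 171 178 180 177 153 132 113  97
   95  96  95  95  97  97]
 [ 97  96  96  94  93 101 129 156 173 188 199 194 199 200 192 183 163 126
   96  93  96  96  97  96]
 [ 94  97  94  92 101 138 173 192 204 211 205 174 163 169 187 209 202 173
  126  94  93  93  95  95]
 [ 93  92  93  94 130 176 194 200 213 221 215 161 105 102 150 205 214 202
  165 115  91  94  95  97]
 [ 93  92  90 110 166 199 195 202 214 223 213 152  81  66 131 202 215 212
  195 154 106  92  93  92]
 [ 96  93  95 137 1
[... 1099 characters left out ...]
95  95  92 103 125 153 170 141 112 110 136 184 210 213 202 186 145
  106  92  93  95  94  93]
 [ 95  96  96  94  94  95 115 141 129 125 123 147 186 194 186 164 131 102
   91  93  94  95  95  95]
 [ 98  96  99  97  95  96  99 105 103 106 102 114 147 139 122 108  97  92
   95  96  96  96  96  96]
 [ 97  97  98  98  97  97  96  96  96  96  87  87  97  99  94  94  94  97
   98  98  99  99  99  97]
 [ 94  95  96  97  96  97  98  97  97  97  97  92  94  95  96  98 100  98
   99  98  98  99  99  98]
 [102  96  92  93  91  93  96  94  93  96  96  97  97  97  97  97  98  96
   98  96  96  97  97  97]
 [123 106  97  95  90  95  97  95  92  92  94  97  98  97  92  94  96  95
   93  91  95  97  95  91]]
```

```bash
python3 -m crank '1 1 -20 0 0 0 0.6;1 1 -40 0 0 0 0.6;1 1 -55 0 0 0 0.6;1 1 -65 0 0 0 0.6;1 1 -70 0 0 0 0.6;1 1 -72 0 0 0 0.6;1 1 -73 0 0 0 0.6;1 1 -73 0 0 0 0.6'; python3 - <<'E'
from h import *
p,d,c=cam('scene');cv2.imwrite('pics/s4.png',cv2.resize(p[130:260,380:520],None,fx=4.5,fy=4.5,interpolation=cv2.INTER_CUBIC))
E
```

```text
clock: 8.78
ee_pos: [476.5, 325.0, 40.2]
ee_rot: [0.377, 3.116, 0.001]
contact_force: [-0.0, 0.0, -0.3]
gripper_width: 34.1
```

View pics/s4.png

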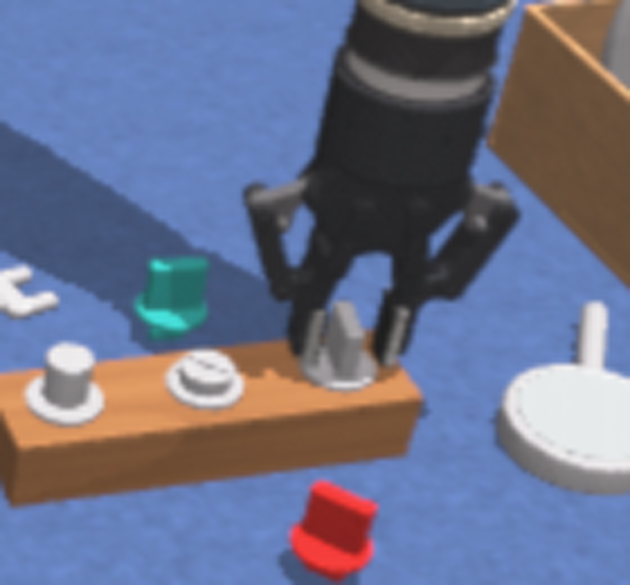

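```bash
python3 -m crank '-1 0 -2 0 0 0 0.6;-1 0 -2 0 0 0 0.6'; python3 - <<'E'
from h import *
s=r.sense();print(s['ee_pos'],R.from_rotvec(s['ee_rot']).as_matrix().round(4),s['joints'].round(3))
E
```

```text
clock: 9.0
ee_pos: [476.1, 325.5, 39.2]
ee_rot: [0.376, 3.115, 0.003]
contact_force: [-0.5, 0.2, 0.4]
gripper_width: 34.0
[476.05720663 325.46394783  39.19502957] [[-0.9712  0.2381  0.0043]
 [ 0.2381  0.9712  0.0014]
 [-0.0038  0.0024 -1.    ]] [ 4.840e-01  2.140e-01 -8.400e-02  1.268e+00 -1.000e-03  7.240e-01]
```

```bash
python3 -m crank '0 0 0 0 0 0 0.8;0 0 0 0 0 0 0.9;0 0 0 0 0 0 1;0 0 0 0 0 0 1;0 0 0 0 0 0 1;0 0 0 0 0 0 1' 40; python3 - <<'E'
from h import *
p,d,c=cam('scene');cv2.imwrite('pics/s5.png',cv2.resize(p[130:260,380:520],None,fx=4.5,fy=4.5,interpolation=cv2.INTER_CUBIC))
s=r.sense();print(s['ee_pos'],R.from_rotvec(s['ee_rot']).as_matrix().round(4))
E
```

```text
clock: 9.5
ee_pos: [476.5, 325.8, 39.8]
ee_rot: [0.376, 3.114, 0.004]
contact_force: [-0.2, 0.0, 3.8]
gripper_width: 9.6
[476.47135389 325.76911496  39.78563809] [[-0.9713  0.238   0.0052]
 [ 0.238   0.9713  0.0021]
 [-0.0046  0.0032 -1.    ]]
```

View pics/s5.png

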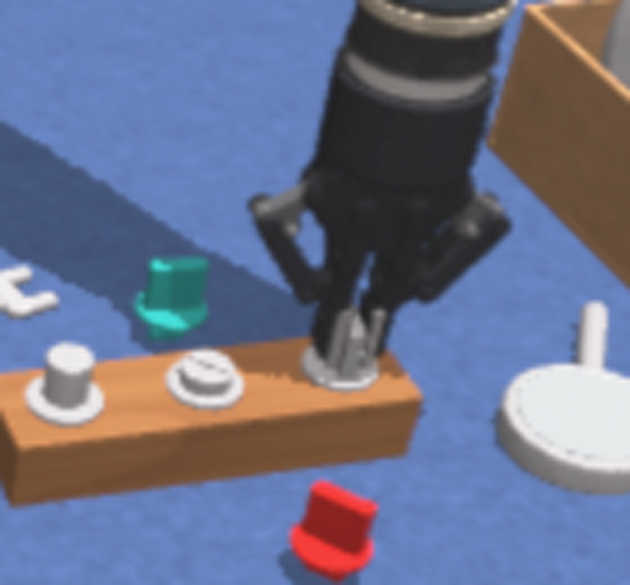

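```bash
python3 -m crank '0 0 5 0 0 0 1;0 0 15 0 0 0 1;0 0 30 0 0 0 1;0 0 60 0 0 0 1;0 0 90 0 0 0 1;0 0 110 0 0 0 1;0 0 110 0 0 0 1;0 0 110 0 0 0 1'; python3 - <<'E'
from h import *
p,d,c=cam('scene');cv2.imwrite('pics/s6.png',cv2.resize(p[100:250,380:520],None,fx=4,fy=4,interpolation=cv2.INTER_CUBIC));np.savez('s6.npz',p=p,d=d)
s=r.sense();print(s['ee_pos'],R.from_rotvec(s['ee_rot']).as_matrix().round(4),s['contact_force'])
E
```

```text
clock: 10.22
ee_pos: [477.6, 326.3, 151.9]
ee_rot: [0.376, 3.111, 0.008]
contact_force: [-0.4, -0.9, -1.7]
gripper_width: 9.0
[476.46908481 325.7313034  149.80634927] [[-0.9712  0.238   0.0054]
 [ 0.2381  0.9712  0.0021]
 [-0.0047  0.0033 -1.    ]] [ 0.09577898 -0.51798394 -0.64098669]
```

View pics/s6.png

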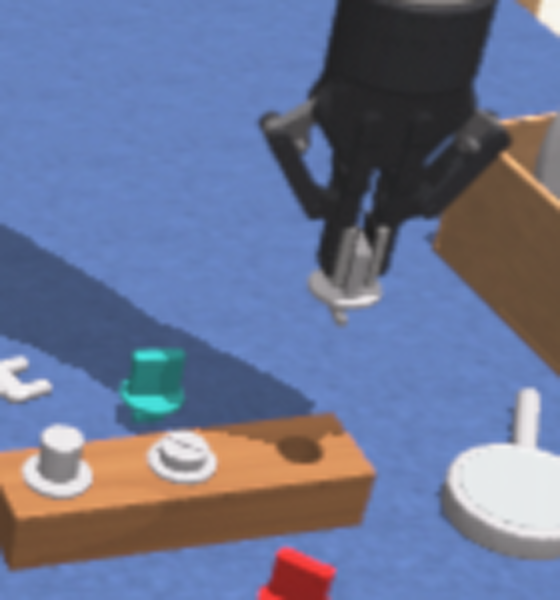

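```bash
python3 - <<'E'
from h import *
np.set_printoptions(precision=1,suppress=True)
c=imaging.camera_params('scene');f=np.load('s6.npz');P=cloud(f['d'],c)
for v in range(164,182): print(v,[P[v,u].round(0).astype(int).tolist() if abs(P[v,u,0]-476)<60 else 0 for u in range(456,478,3)])
def pr(X,c):
    q=np.linalg.inv(c['pose'])@np.r_[X,1];return (c['fx']*q[0]/q[2]+c['cx']).round(1),(c['fy']*q[1]/q[2]+c['cy']).round(1)
for z in(150,154,160): print(z,pr([475.2,325.4,z],c))
E
```

```text
164 [0, [473, 309, 172], [482, 311, 178], [485, 316, 179], [491, 319, 182], [493, 325, 182], [493, 333, 181], [491, 342, 178]]
165 [0, 0, [483, 310, 176], [488, 314, 178], [491, 319, 180], [493, 326, 180], [491, 335, 177], [490, 343, 175]]
166 [0, 0, [483, 311, 173], [486, 316, 174], [492, 320, 177], [492, 327, 176], [493, 334, 176], [491, 343, 173]]
167 [0, [462, 318, 156], [481, 313, 169], [487, 316, 172], [491, 321, 174], [491, 329, 172], [491, 336, 172], 0]
168 [0, [466, 317, 156], [483, 312, 168], [487, 317, 170], [492, 321, 172], [493, 328, 171], [492, 336, 169], 0]
169 [0, [464, 318, 152], [480, 315, 163], [489, 316, 168], [489, 324, 167], [495, 327, 170], 0, 0]
170 [0, [469, 316, 153], [480, 316, 160], [489, 317, 166], [492, 322, 167], [493, 329, 166], [479, 347, 155], 0]
171 [0, [475, 312, 155], [477, 319, 155], [488, 318, 162], [494, 322, 165], [491, 331, 162], [484, 344, 155], 0]
172 [0, [480, 309, 156], [481, 316, 156], [485, 321, 158], [492, 323, 161], [484, 337, 154], [485, 344, 154], 0]
173 [0, [483, 308, 155], [484, 315, 155], [484, 322, 154], [493, 323, 159], [491, 332, 157], [492, 340, 156], 0]
174 [0, [482, 309, 152], [488, 312, 155], [487, 320, 154], [493, 324, 156], [492, 333, 154], [492, 340, 153], 0]
175 [0, 0, [490, 312, 154], [494, 316, 156], [493, 325, 154], [494, 331, 154], 0, 0]
176 [0, 0, [468, 328, 135], [495, 316, 154], [495, 324, 153], [499, 329, 154], 0, 0]
177 [0, 0, [471, 326, 134], [481, 327, 140], 0, 0, 0, 0]
178 [0, 0, 0, [478, 330, 136], 0, 0, 0, 0]
179 [0, 0, 0, [486, 325, 139], 0, 0, 0, 0]
180 [0, 0, 0, [487, 324, 137], 0, 0, 0, 0]
181 [0, 0, 0, [490, 323, 137], 0, 0, 0, 0]
150 (np.float64(464.0), np.float64(172.1))
154 (np.float64(464.4), np.float64(170.6))
160 (np.float64(464.9), np.float64(168.3))
```

```bash
python3 -m crank '19 -534 0 0 0 1.112 1;19 -534 0 0 0 1.112 1;19 -534 0 0 0 1.112 1;19 -534 0 0 0 1.112 1;19 -534 0 0 0 1.112 1;19 -534 0 0 0 1.112 1;19 -534 0 0 0 1.112 1;19 -534 0 0 0 1.112 1;19 -534 0 0 0 1.112 1;19 -534 0 0 0 1.112 1'; python3 - <<'E'
from h import *
s=r.sense();M=R.from_rotvec(s['ee_rot']).as_matrix();print(s['ee_pos'],M.round(4),s['joints'].round(2)); print(np.degrees(np.arctan2(M[1,1],M[0,1]))-90)
E
```

```text
clock: 11.1
ee_pos: [488.8, -50.5, 147.3]
ee_rot: [1.329, -2.846, -0.013]
contact_force: [0.3, 0.3, -0.6]
gripper_width: 9.4
[488.75706519 -50.45439783 147.33782848] [[-0.6418 -0.7668 -0.0038]
 [-0.7668  0.6418  0.0073]
 [-0.0032  0.0076 -1.    ]] [-0.24 -0.04 -0.14  1.48  0.01 -1.12]
50.073079205385596
```

```bash
python3 -m crank '7 -158 3 0 0 0 1;7 -158 3 0 0 0 1;7 -158 3 0 0 0 1;7 -158 3 0 0 0 1;7 -158 3 0 0 0 1;7 -158 -12 0 0 0 1;7 -158 -22 0 0 0 1;7 -158 -22 0 0 0 1;7 -158 -22 0 0 0 1'; python3 - <<'E'
from h import *
p,d,c=cam('scene');cv2.imwrite('pics/s7.png',cv2.resize(p[130:260,150:310],None,fx=5,fy=5,interpolation=cv2.INTER_CUBIC));np.savez('s7.npz',p=p,d=d)
p,d,c=cam('top');np.savez('t7.npz',p=p,d=d);cv2.imwrite('pics/t7.png',cv2.resize(p[180:300,360:520],None,fx=5,fy=5,interpolation=cv2.INTER_CUBIC))
s=r.sense();M=R.from_rotvec(s['ee_rot']).as_matrix();print(s['ee_pos'],M.round(4),s['joints'].round(2)); print(np.degrees(np.arctan2(M[1,1],M[0,1]))-90)
E
```

```text
clock: 11.85
ee_pos: [494.1, -206.9, 122.9]
ee_rot: [1.329, -2.843, -0.02]
contact_force: [-0.3, 0.6, -1.1]
gripper_width: 9.4
[ 495.56894004 -207.56587524  125.01251344] [[-0.641  -0.7676 -0.0046]
 [-0.7676  0.6409  0.0078]
 [-0.003   0.0085 -1.    ]] [-0.52  0.09 -0.05  1.44  0.   -1.4 ]
50.137811072133815
```

View pics/s7.png

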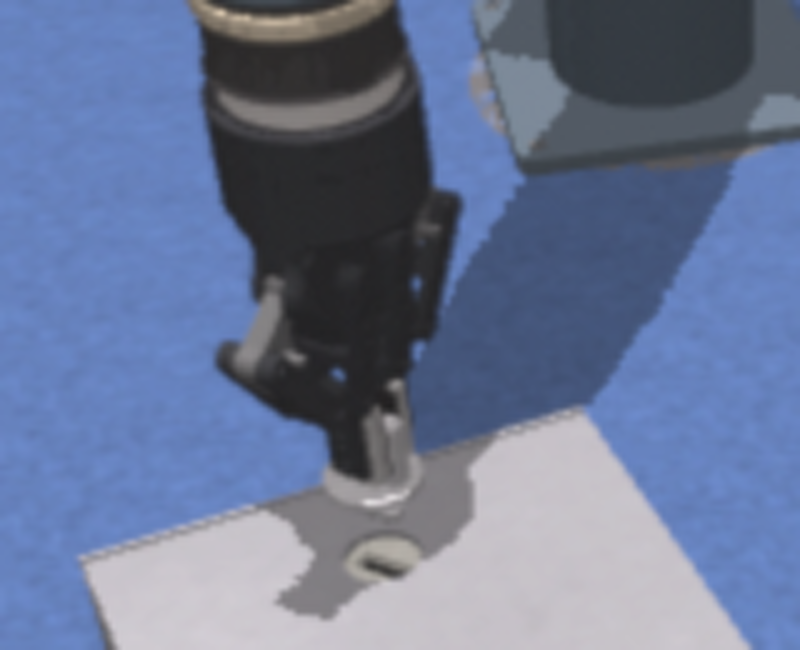

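View pics/t7.png

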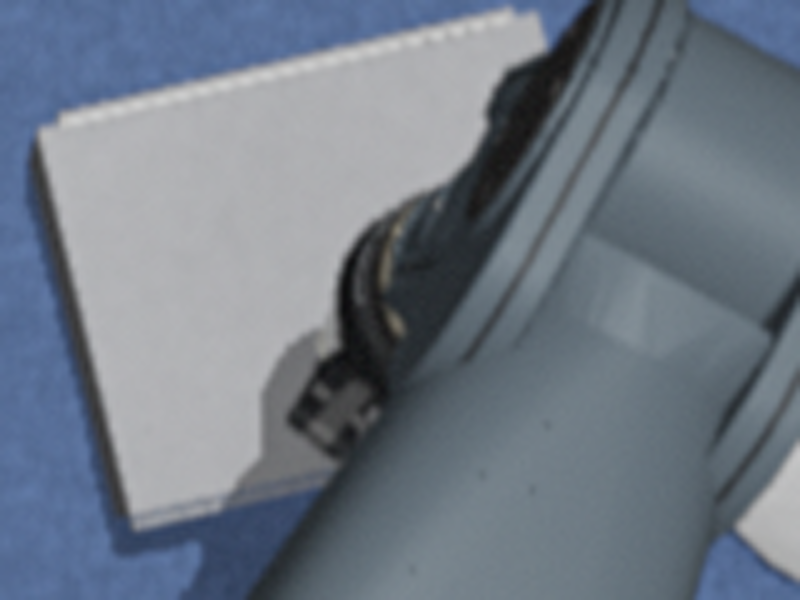

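```bash
python3 -m crank '0 0 0 -0.0082 -0.0046 -0.004 1;0 0 0 -0.0082 -0.0046 -0.004 1;0 0 0 -0.0082 -0.0046 -0.004 1;0 0 0 -0.0082 -0.0046 -0.004 1'; cat > ov.py <<'E'
from h import *
import sys
tag=sys.argv[1];fx,fy,du=map(float,sys.argv[2:5])
p,d,c=cam('scene')
s=r.sense();M=R.from_rotvec(s['ee_rot']).as_matrix();e=s['ee_pos'];print(e,M[:,2].round(4),np.degrees(np.arctan2(M[1,1],M[0,1]))-90,s['contact_force'])
np.savez(f's{tag}.npz',p=p,d=d)
K=10;x0,y0=195,195
im=cv2.resize(p[y0:y0+60,x0:x0+60],None,fx=K,fy=K,interpolation=cv2.INTER_CUBIC)
def pr(X):
    q=(np.linalg.inv(c['pose'])@np.c_[X,np.ones(len(X))].T);return np.stack([c['fx']*q[0]/q[2]+c['cx'],c['fy']*q[1]/q[2]+c['cy']],1)
t=np.linspace(0,2*np.pi,90)
def circ(x,y,z,rr,col):
    q=pr(np.c_[x+rr*np.cos(t),y+rr*np.sin(t),np.full(90,z)]);cv2.polylines(im,[np.round((q-[x0,y0]+.5)*K).astype(int)],True,col,1)
zf=e[2]+.2+du
circ(e[0]+fx,e[1]+fy,zf,20,(0,0,255));circ(e[0]+fx,e[1]+fy,zf+4,20,(0,255,255))
circ(494.6,-209.3,84,16,(0,255,0))
a=np.radians(49.9);L=np.array([np.cos(a),np.sin(a)]);W=np.array([-L[1],L[0]])
q=np.array([np.r_[np.array([494.6,-209.3])+i*11.5*L+j*4.5*W,79] for i,j in((1,1),(1,-1),(-1,-1),(-1,1))]);q=pr(q)
cv2.polylines(im,[np.round((q-[x0,y0]+.5)*K).astype(int)],True,(255,0,255),1)
cv2.imwrite(f'pics/ov{tag}.png',im)
E
python3 ov.py 8 -0.8 -0.9 0
```

```text
clock: 12.28
ee_pos: [495.9, -207.5, 125.6]
ee_rot: [-1.326, 2.848, -0.002]
contact_force: [1.1, 0.4, -1.4]
gripper_width: 9.3
[ 495.8053784  -207.53780696  125.50061586] [ 8.e-04 -9.e-04 -1.e+00] 49.92096144270846 [ 0.21864768 -0.50770576 -1.18210048]
```

View pics/ov8.png

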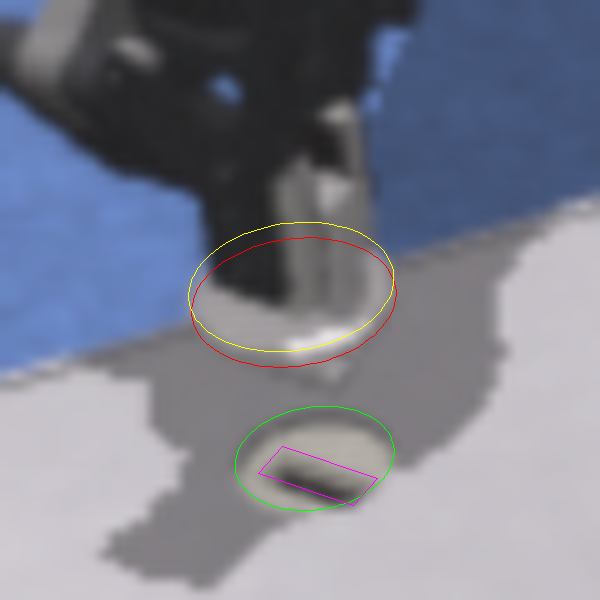

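```bash
python3 -m crank '0 -1 -8 0 0 0 1;0 -1 -16 0 0 0 1;0 -1 -22 0 0 0 1;0 -1 -26 0 0 0 1;0 -1 -26 0 0 0 1;0 -1 -26 0 0 0 1'; python3 ov.py 9 -0.8 -0.9 0
```

```text
clock: 12.83
ee_pos: [495.3, -208.3, 98.7]
ee_rot: [1.325, -2.848, -0.0]
contact_force: [0.1, -0.4, -0.5]
gripper_width: 9.4
[ 495.66929584 -208.49082915   99.24516835] [ 3.e-04 -7.e-04 -1.e+00] 49.92191096356322 [ 0.67023321 -0.24535661 -1.29557549]
```

View pics/ov9.png

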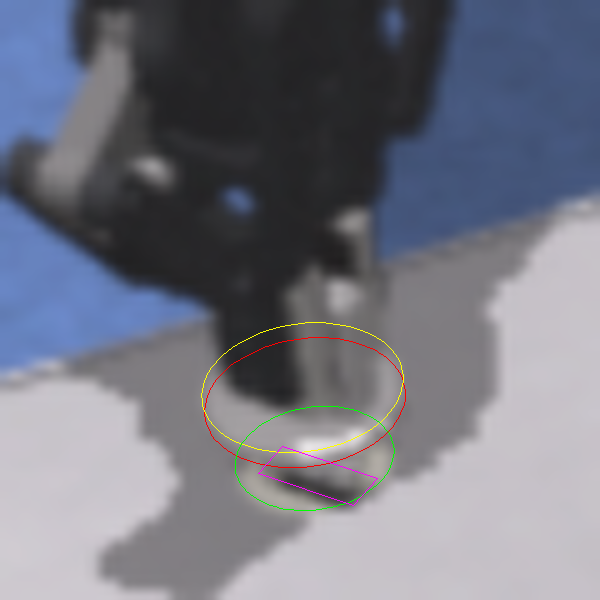

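```bash
python3 -m crank '0 0 -1 0 0 0 1;0 0 -2 0 0 0 1;0 0 -3 0 0 0 1;0 0 -4 0 0 0 1;0 0 -4 0 0 0 1'; python3 -m crank '0 0 -1 0 0 0 1;0 0 -2 0 0 0 1;0 0 -2 0 0 0 1'
```

```text
clock: 13.3
ee_pos: [495.6, -208.4, 95.1]
ee_rot: [1.326, -2.848, 0.001]
contact_force: [-0.6, 0.6, -0.5]
gripper_width: 9.0
clock: 13.55
ee_pos: [495.4, -208.3, 92.8]
ee_rot: [1.326, -2.848, 0.0]
contact_force: [0.5, 0.6, -0.9]
gripper_width: 9.1
```

```bash
python3 -m crank '0 0 -1 0 0 0 1;0 0 -2 0 0 0 1;0 0 -2 0 0 0 1'; python3 -m crank '0 0 -1 0 0 0 1;0 0 -2 0 0 0 1;0 0 -2 0 0 0 1'
```

```text
clock: 13.8
ee_pos: [495.3, -208.2, 90.5]
ee_rot: [1.326, -2.848, -0.0]
contact_force: [0.1, -0.1, -0.4]
gripper_width: 9.3
clock: 14.05
ee_pos: [495.1, -208.1, 88.1]
ee_rot: [1.325, -2.847, -0.001]
contact_force: [0.0, -0.2, 0.4]
gripper_width: 9.0
```

```bash
python3 ov.py 10 -0.8 -0.9 0
```

```text
[ 495.16468913 -208.17065336   88.26859777] [-9.e-04  1.e-04 -1.e+00] 49.92286337334906 [-0.51499768  0.86278519 -1.63127361]
```

View pics/ov10.png

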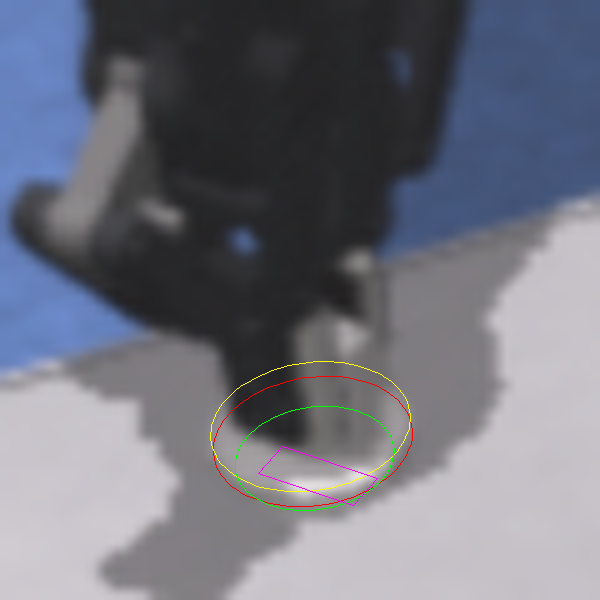

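```bash
python3 -m crank '0 0 -1 0 0 0 1;0 0 -2 0 0 0 1;0 0 -3 0 0 0 1;0 0 -3 0 0 0 1'; python3 -m crank '0 0 -1 0 0 0 1;0 0 -2 0 0 0 1;0 0 -2 0 0 0 1'
```

```text
clock: 14.43
ee_pos: [495.0, -208.1, 84.9]
ee_rot: [1.325, -2.847, -0.001]
contact_force: [0.4, -0.1, -0.6]
gripper_width: 9.5
clock: 14.68
ee_pos: [495.1, -208.2, 83.8]
ee_rot: [1.325, -2.847, -0.001]
contact_force: [-1.2, 0.5, 3.5]
gripper_width: 9.0
```

```bash
python3 -m crank '0 0 -1 0 0 0 1;0 0 -1 0 0 0 1;0 0 -1 0 0 0 1'; python3 ov.py 11 -0.8 -0.9 0
```

```text
clock: 14.93
ee_pos: [495.1, -208.2, 83.7]
ee_rot: [1.326, -2.848, 0.0]
contact_force: [-2.4, 0.6, 5.3]
gripper_width: 9.2
[ 495.10374975 -208.16930559   83.72564765] [-5.e-04 -3.e-04 -1.e+00] 49.926617444701606 [-1.48354303  0.70151162  4.40780543]
```

View pics/ov11.png

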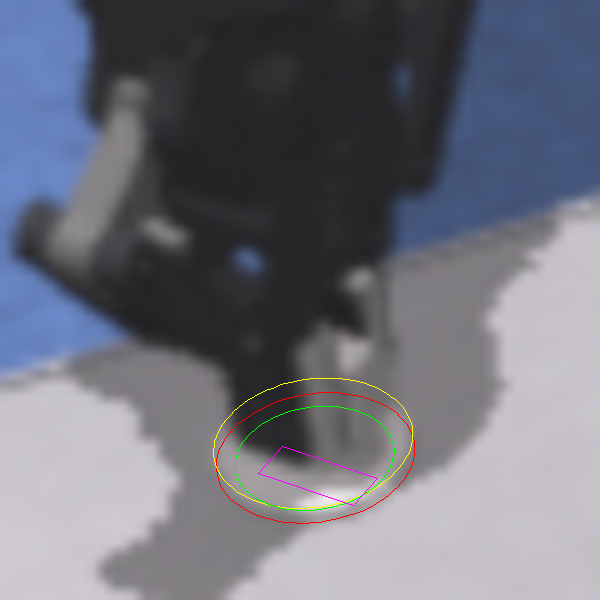

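```bash
python3 -m crank '0 0 0 0 0 -0.1 1;0.2 -0.2 0 0 0 -0.2 1;0.2 -0.3 0 0 0 -0.3 1;0.3 -0.4 0 0 0 -0.4 1;0.3 -0.5 0 0 0 -0.5 1;0.4 -0.6 0 0 0 -0.6 1;0.4 -0.7 0 0 0 -0.7 1;0.4 -0.8 0 0 0 -0.8 1;0.4 -0.8 0 0 0 -0.8 1;0.4 -0.8 0 0 0 -0.8 1'; python3 -c "
from h import *
s=r.sense();M=R.from_rotvec(s['ee_rot']).as_matrix();print(s['ee_pos'],M[:,2].round(4),np.degrees(np.arctan2(M[1,1],M[0,1]))-90,s['contact_force'],s['moment'],s['joints'][5])"
```

```text
clock: 15.82
ee_pos: [495.9, -209.0, 83.8]
ee_rot: [-0.116, 3.139, 0.0]
contact_force: [0.7, -0.8, 0.8]
gripper_width: 9.2
[ 495.86925875 -208.99316526   83.76392869] [ 3.e-04  1.e-04 -1.e+00] 4.239949358756675 [ 0.6635162  -0.75495138  0.8489328 ] [ 0.09511981 -0.16876822 -0.01877909] -0.5976603931748413
```

```bash
python3 -m crank '0 -0.1 0 0 0 -0.1 1;0 -0.2 0 0 0 -0.2 1;-0.1 -0.3 0 0 0 -0.3 1;-0.1 -0.5 0 0 0 -0.4 1;-0.2 -0.6 0 0 0 -0.5 1;-0.2 -0.7 0 0 0 -0.6 1;-0.3 -0.8 0 0 0 -0.7 1;-0.3 -0.9 0 0 0 -0.774 1;-0.3 -0.9 0 0 0 -0.774 1;-0.3 -0.9 0 0 0 -0.774 1'; python3 -c "
from h import *
s=r.sense();M=R.from_rotvec(s['ee_rot']).as_matrix();print(s['ee_pos'],M[:,2].round(4),np.degrees(np.arctan2(M[1,1],M[0,1]))-90,s['contact_force'],s['moment'],s['joints'][5])"
```

```text
clock: 16.65
ee_pos: [495.8, -210.0, 83.8]
ee_rot: [1.072, 2.952, -0.0]
contact_force: [1.0, 0.1, 0.1]
gripper_width: 9.2
[ 495.77265208 -210.00743289   83.7937083 ] [ 7.e-04 -4.e-04 -1.e+00] -39.911655606323336 [0.95361856 0.14476676 0.05944212] [ 0.06032464 -0.15756091  0.00505604] 0.17135664372353773
```

```bash
python3 -m crank '0 0 0 0 0 0 0.9;0 0 0 0 0 0 0.8;0 0 0 0 0 0 0.7;0 0 0 0 0 0 0.6;0 0 0 0 0 0 0.6;0 0 0 0 0 0 0.6'; python3 -m crank '0 0 10 0 0 0 0.6;0 0 25 0 0 0 0.6;0 0 50 0 0 0 0.6;0 0 80 0 0 0 0.6;-40 80 100 0 0 0 0.6;-80 120 100 0 0 0 0.6;-120 160 100 0 0 0 0.6;-120 200 100 0 0 0 0.6;-120 240 100 0 0 0 0.6;-120 250 100 0 0 0 0.6'; python3 lidz.py 20; python3 - <<'E'
import cv2,numpy as np
s=cv2.imread('pics/s20.png');cv2.imwrite('pics/s20c.png',cv2.resize(s[200:280,180:290],None,fx=7,fy=7,interpolation=cv2.INTER_CUBIC))
p=np.load('t20.npz')['p'];cv2.imwrite('pics/t20c.png',cv2.resize(p[225:275,405:465],None,fx=10,fy=10,interpolation=cv2.INTER_CUBIC));cv2.imwrite('pics/t20f.png',p)
E
```

```text
clock: 17.15
ee_pos: [495.7, -210.0, 83.7]
ee_rot: [1.072, 2.953, -0.0]
contact_force: [0.4, 0.1, -0.3]
gripper_width: 34.1
clock: 17.98
ee_pos: [383.0, 9.6, 184.2]
ee_rot: [1.074, 2.949, 0.001]
contact_force: [1.2, 1.5, 0.6]
gripper_width: 34.4
top 10 -1 485 84.4 | top 10 1 487 84.5 | top 40 -1 488 84.5 | top 40 1 491 84.2 | top 70 -1 492 84.3 | top 70 1 490 84.5 | top 137 -1 468 84.3 | top 137 1 463 84.3 | 
scene 10 -1 465 83.6 | scene 10 1 420 83.4 | scene 40 -1 438 83.5 | scene 40 1 382 83.4 | scene 70 -1 420 83.5 | scene 70 1 371 83.3 | scene 137 -1 331 83.4 | scene 137 1 290 83.2 | 
[ 0.21320972 -0.54350576  0.48770358]
```

View pics/t20c.png

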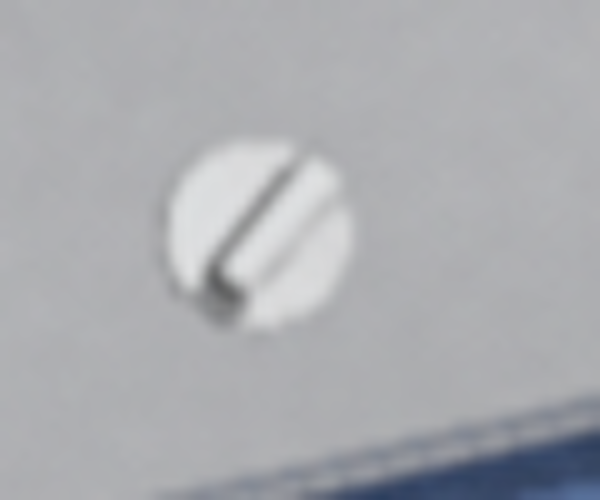

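View pics/s20c.png

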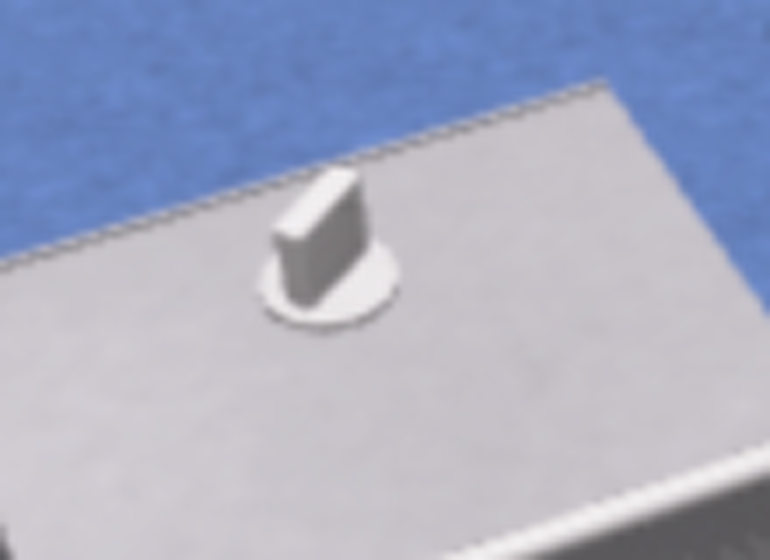

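View pics/t20f.png

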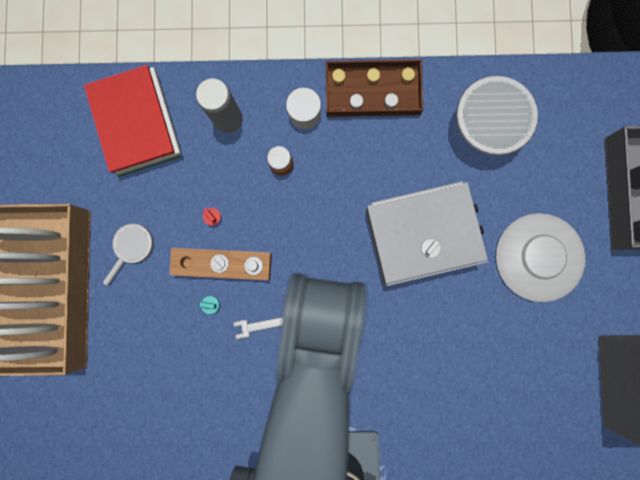

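```bash
python3 - <<'E'
from h import *
for n,k in(('top','t20'),('scene','s20')):
    f=np.load(k+'.npz');c=imaging.camera_params(n);P=cloud(f['d'],c)
    m=(np.hypot(P[...,0]-494.6,P[...,1]+209.3)<26)&(P[...,2]>108)&(f['d']>0);q=P[m]
    print(n,len(q),np.percentile(q[:,2],[50,90]),cv2.minAreaRect(q[:,:2].astype(np.float32)))
r.hand_in()
E
```

```text
top 83 [117.09221363 120.40674419] ((493.4602355957031, -207.865478515625), (10.307595252990723, 32.612342834472656), 50.1114501953125)
scene 93 [115.85245042 118.31044434] ((496.631103515625, -207.49267578125), (11.405887603759766, 33.428932189941406), 49.941566467285156)
the job is handed in; nothing more can be done
```

I shut the relay box lid, moved the steel wing-headed stud from the rack into the lid's hole, and turned it a quarter turn. I then let go, backed the arm off and handed the job in at about 18 s of the 59 s allowed.

**Last checks:**
- **Lid:** it measures flat, about 84 mm high over its whole area (83.2–84.5 mm in both cameras).
- **Stud:** its flange lies flat on the lid, and the wing's top is at about 117 mm (118 mm expected). It stopped against the lid at the tool height worked out from the rack. The force on the way in and during the turn stayed at about 5 N or less.
- **Angle:** the wing lies at −39.9 to −40.1° by depth, and the slot measured 49.9°, so the bar is square across it. The top picture gave about −38.5° by eye. The bar itself is hidden, so its lock is inferred from the wing.
- **Everything else:** in the last top picture the other two studs, the red and turquoise look-alikes, the jar, hub cap and mirror look unmoved. The arm hides part of the wrench, but the part that shows is where it was.

**What disagreed:** with the gripper shut, the fingertips stood about 25 mm higher than the stated tool length and the reported tool position imply. My first push therefore left the lid about 0.16 rad open. I saw this in the depth images and pushed on until the contact force showed it was shut, before going for the stud. The offset came out about 4–6 mm different at the rack, so I relied on contact and pictures for heights.

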